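# Fit the hex key into the hinge jig's clamp screw

### The job

Get the hinge jig ready for the next batch: take the yellow-handled hex key out of the wooden rack, fit it upright into the recessed hexagon socket of the blue hinge jig, turned so that its corners match and it drops fully home, and leave it standing there. Leave the red-handled and blue-handled keys standing in the rack.

Things in the scene. Friction and masses are not known exactly. Their poses are not given: they have to be found in the camera images.
- key_yellow: Steel hex key, yellow T-handle, upright in a 35 mm round pocket (30 deep, 100 mm apart) of a 90x300x40 mm wooden rack. Origin: lower tip; z up. Handle bar 90 long (x), 26 wide (y), from 90 to 120 mm up. Hexagon shank 26 mm across flats, corners along +x and -x, in line with the bar; lowest 10 mm a round tapered nose, 17 mm flat tip. About 0.4 kg. Which pocket varies.
- jig: Fixed jig, 200x110x12 mm plate. Origin: socket axis, table level; z up, x to its clamped hinge. Blue six-sided boss, 60 mm tall, red mark on rim at +x. Six-sided funnel, 60 mm across flats at 60 up, narrows to 28.3 at 40 up; then straight hexagon to the floor at 14 up, corners at +x and every 60 deg. Fits within 9 deg. Key's origin home: 14 mm up; wrongly turned: 7 to 16 mm higher. Socket does not turn.
- key_red: Bystander: hex key with a red T-handle and 19 mm shank, otherwise the same size and frame as the yellow one (origin at the lower tip, z up, handle along x, 120 mm tall), standing in the same rack.
- key_blue: Bystander: hex key with a blue T-handle and 22 mm shank, otherwise the same size and frame as the yellow one (origin at the lower tip, z up, handle along x, 120 mm tall), standing in the same rack.
Not all that is in view belongs to the job. What is shaped like the key_yellow but black is not meant.

How it is judged:
By the outcome, as a careful person would: the job done as asked, in the order asked, and still so for the second after the job is handed in, with the robot touching nothing.
It also fails if it takes over 48 s, if anything falls off the work surface, if the arm or the gripper's body presses on something with over 40 N, if the wrist force passes 120 N, or if a joint passes its speed limit or range.

### The arm

A 6-joint arm with a two-finger parallel gripper is mounted at the origin on the work surface. World frame = base frame: x ahead of the robot, y to its left, z up, the work surface at z = 0. Lengths are in mm, angles in rad, forces in N, time in s.
With the tool pointing down it reaches from about 300 to 775 mm from the base axis. Payload 14.6 kg.
Tool frame: the origin (TCP) lies where the fingers leave the gripper's body, on its centre line; the fingertips stand 97 mm ahead of it and the grasp point (between the pads) lies 78 mm ahead of it; z points along the fingers, y is the line along which they close (so a half turn about z gives the same grasp; the last joint's range is limited). The gripper opens to 94 mm and grips with 3 to 60 N. Pads are 16 mm wide; open, the fingers measure 119 mm over their backs; the gripper's body (75 mm by 177 mm) begins 78 mm behind the grasp point.
Start: joints at [1.092, 0.3, 1.521, -0, 1.321, -0.067], TCP at [220.139, 504.013, 302.646] pointing down, gripper open.
Joint ranges: [-3.03, 3.03], [-0.79, 2.21], [0.23, 2.52], [-1.04, 4.18], [0, 3.07], [-2.55, 2.55]. Speed limits (rad/s): [2.22, 2.22, 2.57, 3.14, 3.14, 3.14].

### API

Orientations are given as a unit quaternion [x, y, z, w].
In Python, from station import manip, cams, find_in gives the robot as it stands. The module is installed in compiled form; this text tells all that it offers.
- The arm moves only by the tool play_rows, never from a script. Its argument "motion" is a list of rows, each an object with "delta_pos": the shift along the world's x, y, z in cm, a list of three; "twist": the turn about the world's z in degrees. In form: [{"delta_pos": [x, y, z], "twist": twist}, ...]. A call has 1 to 8 rows; each row shifts and turns the commanded pose from where the row before left it; what a row does not reach is not made up. A row lasts 1/12 s, in which the tool goes at most 41.7 mm and 7.16 degrees, less where a joint would pass 70% of its speed; a pose out of reach is approached as far as the arm can. A call is refused whole if a number of a shift passes 4.17 or a number of a turn 7.16, either way. A call with a gripper value outside its range is refused whole. "fingers" is the gripper's target within -1 to 1 (shut at 1, half-way at 0, fully open at -1), set as the call begins (left out, the last holds). The fingers move at their own pace and stop on an object; the grip force is fixed at half the most. Time passes only in rows, so rows that do not move let the fingers close. It gives the time, the measured TCP pose, the force, the opening and the grip force at its end, in the units of the state.
- manip.get_state(): the state, without advancing time (a new reading comes with each control period).
- cams.capture(name): name is "scene" or "top"; returns a dict with "frame" (480x640x3 uint8, red, green, blue), "fov_y" (degrees; the focal length in pixels is half the picture's height over the tangent of half this angle, whatever the lens; pixels are square), "cx", "cy" (the principal point, pixels), "extrinsics" (4x4, takes a point from camera to world coordinates). Camera axes: x right, y up, looking along -z (the intrinsics and any distortion apply to the point x, -y, -z); pixel columns grow to the right and rows downward; lengths in mm; the calibration is good to about 2 mm. A picture is of the moment at which its call begins. There is no depth.
- manip.close_job(): hands the job in; it is judged then, once.
Trained networks look in a picture, given as the dict that the camera call returned (one of the last four; its "shot" number tells which), for a name from the list of things; names that differ only in an ending like _2 or _b are one class to them, and where a whole thing is asked for, a point or a joint stands for the part that bears it (a point fixed in the world has none). Each returns a list of dicts, best first, with "score" (0 to 1); they miss things now and then, are a little off and sometimes report something else, mostly with a low value. They report only what shows in the picture. A call takes as long as a camera call. They do not tell look-alikes from the thing itself.
- find_in(target, picture): "at" ([row, column] in pixels, amid what is visible of it).
The state is a dict: "time": time; "joint_pos": joint angles; "qvel": joint speeds; "joint_efforts": joint torques, N m; "tool_pos": TCP position; "orientation": TCP orientation; "force": force on the tool from outside, world axes, zero at the start; "ft_torque": the same for the moment, N m; "opening": opening from 0.0 (shut) to 1.0 (fully open); "gripper_force": force on a finger pad.
Only numpy, scipy, OpenCV 4.12 (cv2) and the standard library are available. Lean on these libraries where they do the work, as an engineer would, in place of code of your own. Each camera call takes 0.05 s, during which the arm holds its last target. There are 200 camera calls.

## Working session

There is one attempt and no reset: what is moved stays moved. The work goes in short steps, Python scripts to look and compute and a tool call to move; the robot and the scene stay as the last step left them, time stands still between calls to the robot, and variables do not carry over. Pictures are saved under pics/ and viewed, at most 10 in all, crops included, and the job is handed in when it is done.

Besides the shell and the picture viewer there is one more tool, called by a JSON object that holds its "method" and its "body". play_rows: Moves the arm, as the interface text tells. Its arguments: {"type":"object","properties":{"motion":{"type":"array"},"fingers":{"type":"number"}},"required":["motion"]}

```bash
mkdir -p pics; cat > h.py <<'E'
import numpy as np, cv2
from station import manip, cams, find_in
def ray(p,r,c):
    f=240/np.tan(np.radians(p['fov_y']/2)); E=np.array(p['extrinsics'])
    d=E[:3,:3]@np.array([(c-p['cx'])/f,-(r-p['cy'])/f,-1]); return E[:3,3],d
def atz(p,r,c,z):
    o,d=ray(p,r,c); return o+d*(z-o[2])/d[2]
def proj(p,X):
    f=240/np.tan(np.radians(p['fov_y']/2)); E=np.array(p['extrinsics'])
    q=E[:3,:3].T@(np.array(X)-E[:3,3]); return [p['cy']-f*q[1]/-q[2], p['cx']+f*q[0]/-q[2]]
def save(p,n): cv2.imwrite('pics/'+n,cv2.cvtColor(p['frame'],cv2.COLOR_RGB2BGR))
E
python3 - <<'E'
from h import *
for n in ['scene','top']:
    p=cams.capture(n); save(p,n+'1.png'); print(n,{k:v for k,v in p.items() if k!='frame'})
    for t in ['key_yellow','key_red','key_blue','jig']:
        for d in find_in(t,p)[:3]: print(t,d, atz(p,*d['at'],105 if 'key' in t else 60).round())
E
```

```text
scene {'fov_y': 45.204411264779345, 'cx': 318.6882347360355, 'cy': 233.96132615633599, 'extrinsics': array([[-5.47888705e-01, -5.43026947e-01,  6.36348727e-01,
         1.22201128e+03],
       [ 8.36376258e-01, -3.40016827e-01,  4.29957338e-01,
         4.60219351e+02],
       [-1.71091452e-02,  7.67795736e-01,  6.40466225e-01,
         7.57820273e+02],
       [ 0.00000000e+00,  0.00000000e+00,  0.00000000e+00,
         1.00000000e+00]]), 'shot': 1}
key_yellow {'at': [241.9, 356.4], 'score': 0.84} [557.  89. 105.]
key_yellow {'at': [218.5, 300.5], 'score': 0.62} [554. -30. 105.]
key_red {'at': [281.7, 465.2], 'score': 0.94} [549. 286. 105.]
key_blue {'at': [259.9, 411.0], 'score': 0.94} [548. 190. 105.]
jig {'at': [222.5, 223.7], 'score': 0.6} [ 598. -184.   60.]
jig {'at': [281.3, 464.1], 'score': 0.48} [502. 272.  60.]
top {'fov_y': 57.202035191325756, 'cx': 323.0946886712575, 'cy': 247.88605008555322, 'extrinsics': array([[ 6.68825054e-03,  9.95994894e-01, -8.91596213e-02,
         4.70100017e+02],
       [-9.99232993e-01,  3.21640003e-03, -3.90266641e-02,
        -3.19462662e+01],
       [-3.85835852e-02,  8.93522554e-02,  9.95252471e-01,
         8.35624850e+02],
       [ 0.00000000e+00,  0.00000000e+00,  0.00000000e+00,
         1.00000000e+00]]), 'shot': 2}
key_yellow {'at': [249.9, 351.6], 'score': 0.9} [532. -51. 105.]
key_yellow {'at': [241.2, 269.3], 'score': 0.64} [547.  87. 105.]
key_yellow {'at': [243.6, 150.8], 'score': 0.34} [542. 289. 105.]
key_red {'at': [243.1, 152.0], 'score': 0.59} [543. 287. 105.]
key_blue {'at': [245.9, 210.5], 'score': 0.83} [538. 187. 105.]
jig {'at': [246.1, 450.7], 'score': 0.9} [ 543. -225.   60.]
```

View pics/scene1.png

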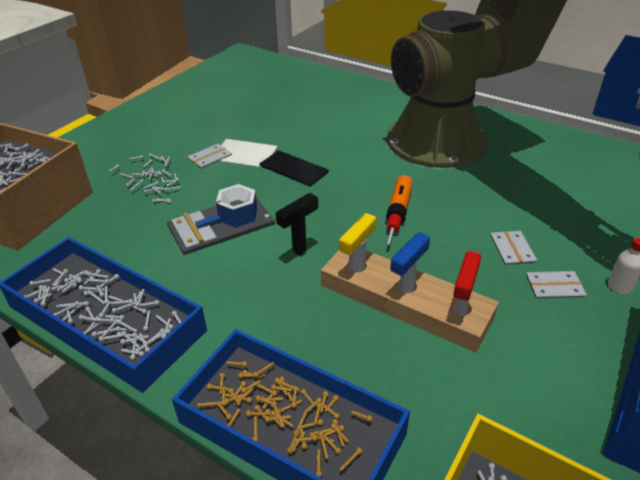

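View pics/top1.png

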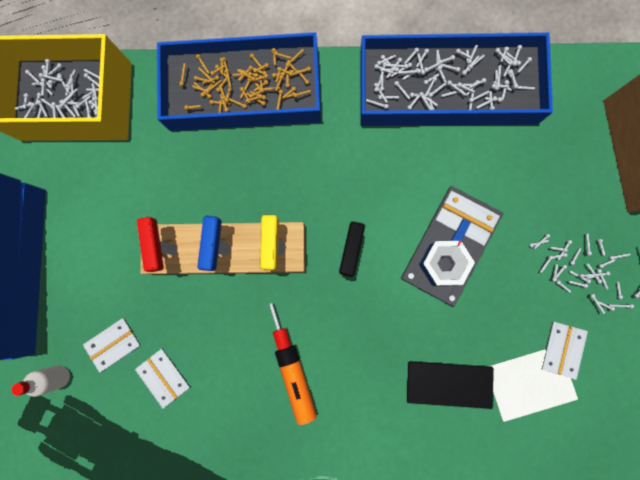

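Candidates for key_yellow: yellow bar at top (241,269) / scene (232,357), and black bar at top (250,352) / scene (210,298). The yellow one stands in the rack, so it fits; the black one is the look-alike. The jig's boss is at top (264,448). I'll confirm in a crop and measure.

```bash
cat > seg.py <<'E'
from h import *
def masks(p):
    h=cv2.cvtColor(p['frame'],cv2.COLOR_RGB2HSV)
    return dict(y=cv2.inRange(h,(22,130,90),(33,255,255)), r=cv2.inRange(h,(0,120,80),(6,255,255))|cv2.inRange(h,(172,120,80),(180,255,255)), w=cv2.inRange(h,(0,0,150),(180,60,255)))
def blob(m,r,c,R):
    z=np.zeros_like(m); z[r-R:r+R,c-R:c+R]=m[r-R:r+R,c-R:c+R]
    cs,_=cv2.findContours(z,cv2.RETR_EXTERNAL,cv2.CHAIN_APPROX_NONE)
    return max(cs,key=cv2.contourArea)
E
python3 - <<'E'
from seg import *
t=cams.capture('top'); s=cams.capture('scene')
b=blob(masks(t)['y'],241,269,35)
q=cv2.boxPoints(cv2.minAreaRect(b)); W=np.array([atz(t,y,x,120) for x,y in q]); print('ybox',q.round(1).tolist(),W.round(1).tolist())
print('centre',W.mean(0).round(1)); e=[W[1]-W[0],W[2]-W[1]]; print([(round(np.linalg.norm(v),1),round(np.degrees(np.arctan2(v[1],v[0])),1)) for v in e])
c=W.mean(0); print('scene proj of ctr z120',proj(s,c))
w=blob(masks(t)['w'],264,448,32)
q=cv2.approxPolyDP(cv2.convexHull(w),4,True)[:,0]; V=np.array([atz(t,y,x,60) for x,y in q]); print('rim',q.tolist(),V.round(1).tolist(),V[:,:2].mean(0))
m=masks(t)['r']; ys,xs=np.nonzero(m[230:300,410:490]); print('red',ys.mean()+230 if len(ys) else 0,xs.mean()+410 if len(xs) else 0,len(ys), atz(t,ys.mean()+230,xs.mean()+410,60) if len(ys) else 0)
def crop(p,r,c,R=35): return cv2.resize(p['frame'][r-R:r+R,c-R:c+R],(390,290) if 0 else (290,290),interpolation=cv2.INTER_CUBIC)
im=np.vstack([np.hstack([crop(t,246,275),crop(t,264,448)]),np.hstack([crop(s,250,357),crop(s,205,237)])])
cv2.imwrite('pics/crop1.png',im[...,::-1])
E
```

```text
ybox [[259.0, 268.8999938964844], [261.1000061035156, 214.5], [278.8999938964844, 215.1999969482422], [276.79998779296875, 269.6000061035156]] [[499.4, 100.7, 120.0], [589.4, 99.0, 120.0], [588.2, 69.5, 120.0], [498.4, 71.5, 120.0]]
centre [543.9  85.2 120. ]
[(np.float64(90.0), np.float64(-1.1)), (np.float64(29.6), np.float64(-92.2))]
scene proj of ctr z120 [np.float64(230.47056377640445), np.float64(358.29862582530706)]
rim [[462, 243], [474, 261], [463, 284], [436, 284], [424, 265], [434, 242]] [[549.0, -244.9, 60.0], [517.5, -264.9, 60.0], [477.4, -245.1, 60.0], [477.1, -198.6, 60.0], [510.1, -178.3, 60.0], [550.6, -196.3, 60.0]] [ 513.61181346 -221.33289861]
red 242.77777777777777 458.8888888888889 9 [ 549.33519934 -239.47591246   60.        ]
```

View pics/crop1.png

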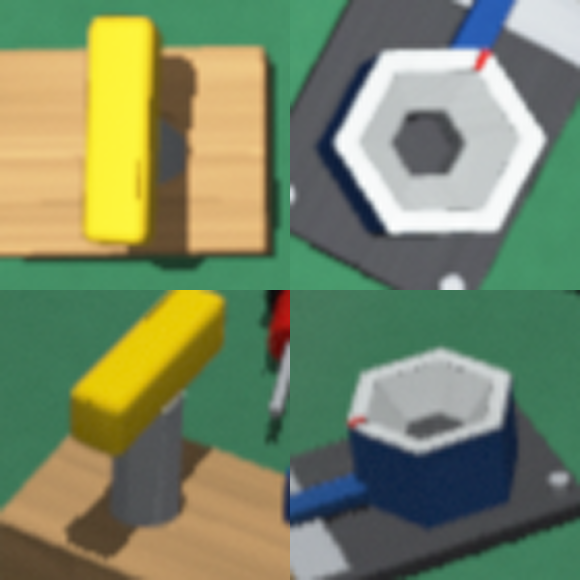

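The crop confirms it: the yellow bar on its steel shank stands in the rack's last pocket. The jig's funnel is clear, with the red rim mark toward the hinge. The key stands on the pocket floor (z=10), so the handle top is at z=130; I'll redo the measurements with that height.

```bash
python3 - <<'E'
from seg import *
from scipy.optimize import least_squares
from scipy.spatial.transform import Rotation as Ro
t=cams.capture('top'); s=cams.capture('scene')
def fit(boxf,obs,x0):
    # silhouette fit: extents of hull vs. minAreaRect/hull moments in both views
    def res(x):
        o=[]
        for p,m in obs:
            h=cv2.convexHull(np.array([proj(p,P)[::-1] for P in boxf(x)],np.float32))
            o+=list(sil(h)-sil(m))
        return o
    return least_squares(res,x0,diff_step=1e-3)
A=np.linspace(0,2*np.pi,16,endpoint=False); D=np.c_[np.cos(A),np.sin(A)]
sil=lambda h:(h[:,0,:]@D.T).max(0)
def bar(x):
    X=[]
    for a in(-45,45):
        for b in(-13,13):
            for z in(100,130): X.append([x[0]+a*np.cos(x[2])-b*np.sin(x[2]),x[1]+a*np.sin(x[2])+b*np.cos(x[2]),z])
    return X
for name,obs in [('both',[(t,blob(masks(t)['y'],241,269,35)),(s,blob(masks(s)['y'],235,357,30))]),('top',[(t,blob(masks(t)['y'],241,269,35))])]:
    r=fit(bar,obs,[543.,86.,.001]); print('key',name,r.x[:2].round(1),np.degrees(r.x[2]).round(1),np.sqrt(np.mean(r.fun**2)).round(2))
def rim(x): return [[x[0]+x[3]*np.cos(x[2]+k*np.pi/3),x[1]+x[3]*np.sin(x[2]+k*np.pi/3),60] for k in range(6)]
wt=blob(masks(t)['w'],264,448,32); ws=blob(masks(s)['w'],195,237,26)
for name,obs in [('both',[(t,wt),(s,ws)]),('top',[(t,wt)]),('scene',[(s,ws)])]:
    r=fit(rim,obs,[513.,-221.,-.49,43.]); print('jig',name,r.x[:2].round(1),np.degrees(r.x[2]).round(1),r.x[3].round(1),np.sqrt(np.mean(r.fun**2)).round(2))
print('hole z40',atz(t,263.5,446.3,40))
st=manip.get_state(); print(st['time'],st['tool_pos'],Ro.from_quat(st['orientation']).as_matrix().round(2),st['opening'])
E
```

```text
key both [544.2  84.9] -0.1 2.04
key top [543.  86.] -0.1 1.85
jig both [ 515.  -221.5] -27.8 43.3 0.66
jig top [ 514.1 -221.1] -28.5 43.8 0.38
jig scene [ 516.9 -221.4] -27.0 42.3 0.3
hole z40 [ 514.01249658 -221.7624666    40.        ]
0.7 [220.17125062 504.00537573 302.6486422 ] [[-0.92  0.4   0.  ]
 [ 0.4   0.92 -0.  ]
 [-0.    0.   -1.  ]] 0.9963828413211737
```

{"method": "play_rows", "body": {"motion": [{"delta_pos": [2.0, -2.6, 0], "twist": 2.8}, {"delta_pos": [2.0, -2.6, 0], "twist": 2.8}, {"delta_pos": [2.0, -2.6, 0], "twist": 2.8}, {"delta_pos": [2.0, -2.6, 0], "twist": 2.8}, {"delta_pos": [2.0, -2.6, 0], "twist": 2.8}, {"delta_pos": [2.0, -2.6, 0], "twist": 2.8}, {"delta_pos": [2.0, -2.6, 0], "twist": 2.8}, {"delta_pos": [2.0, -2.6, 0], "twist": 2.8}], "fingers": -1}}

```text
time: 1.37
tool_pos: [380.8, 294.6, 302.8]
orientation: [0.009, 1.0, 0.0, 0.0]
force: [0.5, 0.5, -0.6]
opening: 0.997
gripper_force: 0.0
```

{"method": "play_rows", "body": {"motion": [{"delta_pos": [2.0, -2.6, 0], "twist": 0}, {"delta_pos": [2.0, -2.6, 0], "twist": 0}, {"delta_pos": [2.0, -2.6, 0], "twist": 0}, {"delta_pos": [2.0, -2.6, 0], "twist": 0}, {"delta_pos": [2.0, -2.6, 0], "twist": 0}, {"delta_pos": [2.0, -2.6, 0], "twist": 0}, {"delta_pos": [2.0, -2.6, 0], "twist": 0}, {"delta_pos": [0.3, 0, 0], "twist": 0}]}}

```text
time: 2.03
tool_pos: [525.2, 110.3, 302.4]
orientation: [0.012, 1.0, -0.0, 0.0]
force: [-0.5, -0.4, 0.6]
opening: 0.998
gripper_force: 0.0
```

{"method": "play_rows", "body": {"motion": [{"delta_pos": [1.9, -2.6, -1.5], "twist": 0}, {"delta_pos": [0, 0, -2.5], "twist": 0}, {"delta_pos": [0, 0, -1], "twist": 0}, {"delta_pos": [0, 0, 0], "twist": 0}, {"delta_pos": [0, 0, 0], "twist": 0}]}}

```text
time: 2.45
tool_pos: [541.9, 88.7, 253.0]
orientation: [0.01, 1.0, 0.0, -0.0]
force: [0.4, 0.2, -0.5]
opening: 0.999
gripper_force: 0.0
```

```bash
python3 - <<'E'
from seg import *
st=manip.get_state(); print(st['time'],st['tool_pos'])
s=cams.capture('scene'); im=cv2.resize(s['frame'][130:330,250:450],(600,600),interpolation=cv2.INTER_CUBIC); cv2.imwrite('pics/pre.png',im[...,::-1])
E
```

```text
2.45 [541.88461507  88.66534485 253.00967385]
```

View pics/pre.png

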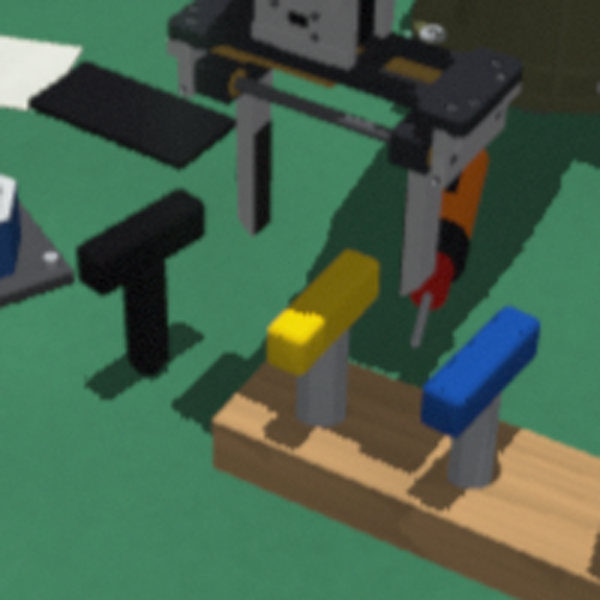

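Fingers straddle the yellow bar (crop ~(320,310)) and clear the blue and black ones. Descend and grip.

{"method": "play_rows", "body": {"motion": [{"delta_pos": [0.15, -0.3, -2], "twist": 0}, {"delta_pos": [0, 0, -2], "twist": 0}, {"delta_pos": [0, 0, -1.5], "twist": 0}, {"delta_pos": [0, 0, -0.5], "twist": 0}, {"delta_pos": [0, 0, 0], "twist": 0}, {"delta_pos": [0, 0, 0], "twist": 0}]}}

```text
time: 3.0
tool_pos: [544.0, 85.4, 194.1]
orientation: [0.01, 1.0, 0.0, 0.001]
force: [1.0, -0.6, 0.6]
opening: 0.997
gripper_force: 0.0
```

{"method": "play_rows", "body": {"motion": [{"delta_pos": [0, 0, 0], "twist": 0}, {"delta_pos": [0, 0, 0], "twist": 0}, {"delta_pos": [0, 0, 0], "twist": 0}, {"delta_pos": [0, 0, 0], "twist": 0}, {"delta_pos": [0, 0, 0], "twist": 0}, {"delta_pos": [0, 0, 0], "twist": 0}, {"delta_pos": [0, 0, 0], "twist": 0}, {"delta_pos": [0, 0, 0], "twist": 0}], "fingers": 1}}

```text
time: 3.67
tool_pos: [543.6, 85.0, 192.6]
orientation: [0.01, 1.0, 0.0, -0.0]
force: [0.4, -0.3, -0.6]
opening: 0.466
gripper_force: 0.0
```

{"method": "play_rows", "body": {"motion": [{"delta_pos": [0, 0, 0], "twist": 0}, {"delta_pos": [0, 0, 0], "twist": 0}, {"delta_pos": [0, 0, 0], "twist": 0}, {"delta_pos": [0, 0, 0], "twist": 0}, {"delta_pos": [0, 0, 0], "twist": 0}, {"delta_pos": [0, 0, 0], "twist": 0}]}}

```text
time: 4.17
tool_pos: [543.6, 85.0, 192.7]
orientation: [0.01, 1.0, -0.0, 0.0]
force: [0.2, -0.1, -0.7]
opening: 0.274
gripper_force: 30.0
```

{"method": "play_rows", "body": {"motion": [{"delta_pos": [0, 0, 0.5], "twist": 0}, {"delta_pos": [0, 0, 1.5], "twist": 0}, {"delta_pos": [0, 0, 2], "twist": 0}, {"delta_pos": [0, 0, 2], "twist": 0}, {"delta_pos": [0, 0, 2], "twist": 0}, {"delta_pos": [0, 0, 2], "twist": 0}, {"delta_pos": [0, 0, 2], "twist": 0}, {"delta_pos": [0, 0, 2], "twist": 0}]}}

```text
time: 4.83
tool_pos: [543.3, 85.0, 333.6]
orientation: [0.01, 1.0, -0.0, -0.0]
force: [0.1, 0.9, -4.2]
opening: 0.268
gripper_force: 30.0
```

{"method": "play_rows", "body": {"motion": [{"delta_pos": [-0.18, -1.0, 0], "twist": -1.7}, {"delta_pos": [-0.18, -2.0, 0], "twist": -1.7}, {"delta_pos": [-0.18, -2.0, 0], "twist": -1.7}, {"delta_pos": [-0.18, -2.0, 0], "twist": -1.7}, {"delta_pos": [-0.18, -2.0, 0], "twist": -1.7}, {"delta_pos": [-0.18, -2.0, 0], "twist": -1.7}, {"delta_pos": [-0.18, -2.0, 0], "twist": -1.7}, {"delta_pos": [-0.18, -2.0, 0], "twist": -1.7}]}}

```text
time: 5.5
tool_pos: [528.5, -66.5, 331.2]
orientation: [0.13, 0.991, -0.0, -0.001]
force: [0.5, -0.8, -3.5]
opening: 0.273
gripper_force: 30.0
```

{"method": "play_rows", "body": {"motion": [{"delta_pos": [-0.18, -2.0, 0], "twist": -1.7}, {"delta_pos": [-0.18, -2.0, 0], "twist": -1.7}, {"delta_pos": [-0.18, -2.0, 0], "twist": -1.7}, {"delta_pos": [-0.18, -2.0, 0], "twist": -1.7}, {"delta_pos": [-0.18, -2.0, 0], "twist": -1.7}, {"delta_pos": [-0.18, -2.0, 0], "twist": -1.7}, {"delta_pos": [-0.18, -2.0, 0], "twist": -1.7}, {"delta_pos": [-0.18, -1.5, 0], "twist": -1.7}]}}

```text
time: 6.17
tool_pos: [513.9, -221.9, 331.1]
orientation: [0.247, 0.969, 0.0, -0.001]
force: [0.7, 0.6, -4.5]
opening: 0.277
gripper_force: 30.0
```

{"method": "play_rows", "body": {"motion": [{"delta_pos": [0, 0, -1], "twist": 0}, {"delta_pos": [0, 0, -2], "twist": 0}, {"delta_pos": [0, 0, -1], "twist": 0}, {"delta_pos": [0, 0, 0], "twist": 0}, {"delta_pos": [0, 0, 0], "twist": 0}]}}

```text
time: 6.58
tool_pos: [514.7, -219.6, 292.0]
orientation: [0.245, 0.969, 0.0, -0.001]
force: [-0.4, -0.9, -2.9]
opening: 0.273
gripper_force: 30.0
```

```bash
python3 - <<'E'
from seg import *
st=manip.get_state(); P=np.array(st['tool_pos']); q=st['orientation']; print(st['time'],P,np.degrees(2*np.arctan2(q[1],q[0]))-180, st['opening'])
s=cams.capture('scene'); t=cams.capture('top')
tip=P-[0,0,183]
for n,p in(('s',s),('t',t)): print(n,'tip expected',proj(p,tip),'socket',proj(p,[514.5,-221.3,40]))
a=cv2.resize(s['frame'][80:280,140:340],(400,400),interpolation=cv2.INTER_CUBIC)
b=cv2.resize(t['frame'][165:365,350:550],(400,400),interpolation=cv2.INTER_CUBIC)
cv2.imwrite('pics/over.png',np.hstack([a,b])[...,::-1])
E
```

```text
6.5833 [ 514.65188287 -219.6414439   291.99362639] -28.380836591163586 0.2728971588729031
s tip expected [np.float64(175.6571160685206), np.float64(234.0722074864786)] socket [np.float64(202.9141422964426), np.float64(237.1780728284778)]
t tip expected [np.float64(260.8231164809387), np.float64(455.10770333198485)] socket [np.float64(263.2268684495157), np.float64(446.03421073000703)]
```

View pics/over.png

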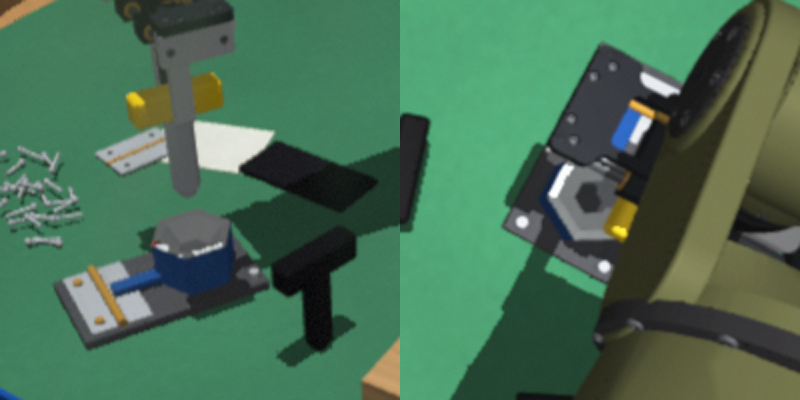

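Key hangs straight; tip seen at scene (176,233), as expected, over the socket. Nudge and lower.

{"method": "play_rows", "body": {"motion": [{"delta_pos": [0, -0.15, -2], "twist": 0}, {"delta_pos": [0, 0, -2], "twist": 0}, {"delta_pos": [0, 0, -1.3], "twist": 0}, {"delta_pos": [0, 0, -0.4], "twist": 0}, {"delta_pos": [0, 0, 0], "twist": 0}, {"delta_pos": [0, 0, 0], "twist": 0}]}}

```text
time: 7.18
tool_pos: [515.2, -221.6, 236.8]
orientation: [0.245, 0.969, -0.0, 0.001]
force: [0.6, 0.1, -3.4]
opening: 0.275
gripper_force: 30.0
```

{"method": "play_rows", "body": {"motion": [{"delta_pos": [0, 0, -0.5], "twist": 0}, {"delta_pos": [0, 0, -0.5], "twist": 0}, {"delta_pos": [0, 0, -0.4], "twist": 0}, {"delta_pos": [0, 0, -0.3], "twist": 0}, {"delta_pos": [0, 0, -0.2], "twist": 0}, {"delta_pos": [0, 0, 0], "twist": 0}]}}

```text
time: 7.68
tool_pos: [514.7, -221.4, 216.2]
orientation: [0.245, 0.969, 0.0, -0.0]
force: [0.5, 0.1, -4.7]
opening: 0.271
gripper_force: 30.0
```

{"method": "play_rows", "body": {"motion": [{"delta_pos": [0, 0, -0.2], "twist": 0}, {"delta_pos": [0, 0, -0.2], "twist": 0}, {"delta_pos": [0, 0, -0.2], "twist": 0}, {"delta_pos": [0, 0, -0.2], "twist": 0}, {"delta_pos": [0, 0, 0], "twist": 0}, {"delta_pos": [0, 0, 0], "twist": 0}]}}

```text
time: 8.18
tool_pos: [514.8, -221.5, 208.5]
orientation: [0.245, 0.969, 0.0, -0.0]
force: [0.1, 0.4, -3.7]
opening: 0.278
gripper_force: 30.0
```

No contact force; it is entering the hexagon. Continue to just above the floor.

{"method": "play_rows", "body": {"motion": [{"delta_pos": [0, 0, -0.2], "twist": 0}, {"delta_pos": [0, 0, -0.2], "twist": 0}, {"delta_pos": [0, 0, -0.2], "twist": 0}, {"delta_pos": [0, 0, -0.2], "twist": 0}, {"delta_pos": [0, 0, -0.2], "twist": 0}, {"delta_pos": [0, 0, 0], "twist": 0}, {"delta_pos": [0, 0, 0], "twist": 0}]}}

```text
time: 8.77
tool_pos: [514.8, -221.5, 198.5]
orientation: [0.245, 0.969, 0.0, -0.0]
force: [-0.1, 0.2, -3.5]
opening: 0.273
gripper_force: 30.0
```

{"method": "play_rows", "body": {"motion": [{"delta_pos": [0, 0, -0.1], "twist": 0}, {"delta_pos": [0, 0, -0.1], "twist": 0}, {"delta_pos": [0, 0, 0], "twist": 0}, {"delta_pos": [0, 0, 0], "twist": 0}]}}

```text
time: 9.1
tool_pos: [514.8, -221.5, 196.6]
orientation: [0.245, 0.969, -0.0, -0.0]
force: [-0.1, 0.6, -4.2]
opening: 0.271
gripper_force: 30.0
```

{"method": "play_rows", "body": {"motion": [{"delta_pos": [0, 0, 0], "twist": 0}, {"delta_pos": [0, 0, 0], "twist": 0}, {"delta_pos": [0, 0, 0], "twist": 0}, {"delta_pos": [0, 0, 0], "twist": 0}, {"delta_pos": [0, 0, 0], "twist": 0}, {"delta_pos": [0, 0, 0], "twist": 0}, {"delta_pos": [0, 0, 0], "twist": 0}, {"delta_pos": [0, 0, 0], "twist": 0}], "fingers": -1}}

```text
time: 9.77
tool_pos: [514.9, -221.5, 196.7]
orientation: [0.245, 0.969, -0.0, 0.0]
force: [0.4, -0.3, -0.7]
opening: 0.806
gripper_force: 0.0
```

{"method": "play_rows", "body": {"motion": [{"delta_pos": [0, 0, 0], "twist": 0}, {"delta_pos": [0, 0, 0], "twist": 0}, {"delta_pos": [0, 0, 0], "twist": 0}, {"delta_pos": [0, 0, 0], "twist": 0}, {"delta_pos": [0, 0, 0], "twist": 0}, {"delta_pos": [0, 0, 0], "twist": 0}]}}

```text
time: 10.27
tool_pos: [514.8, -221.5, 196.6]
orientation: [0.245, 0.969, -0.0, 0.0]
force: [0.2, -0.0, 0.6]
opening: 0.997
gripper_force: 0.0
```

Retreat up, then back so the top camera sees it.

{"method": "play_rows", "body": {"motion": [{"delta_pos": [0, 0, 1], "twist": 0}, {"delta_pos": [0, 0, 2], "twist": 0}, {"delta_pos": [0, 0, 2], "twist": 0}, {"delta_pos": [0, 0, 2.5], "twist": 0}, {"delta_pos": [0, 0, 2.5], "twist": 0}, {"delta_pos": [-2, 0, 1], "twist": 0}, {"delta_pos": [-2, 0, 0], "twist": 0}, {"delta_pos": [-2, 0, 0], "twist": 0}]}}

```text
time: 10.93
tool_pos: [454.1, -221.4, 308.1]
orientation: [0.245, 0.969, -0.0, 0.001]
force: [0.3, -0.0, -0.1]
opening: 0.999
gripper_force: 0.0
```

{"method": "play_rows", "body": {"motion": [{"delta_pos": [-2, -1, 0], "twist": 0}, {"delta_pos": [-2, -2, 0], "twist": 0}, {"delta_pos": [-2, -2, 0], "twist": 0}, {"delta_pos": [-2, -2, 0], "twist": 0}, {"delta_pos": [-1, -2, 0], "twist": 0}, {"delta_pos": [0, -2, 0], "twist": 0}, {"delta_pos": [0, 0, 0], "twist": 0}, {"delta_pos": [0, 0, 0], "twist": 0}]}}

```text
time: 11.6
tool_pos: [364.6, -331.8, 307.1]
orientation: [0.246, 0.969, -0.0, 0.0]
force: [0.1, -0.5, -0.6]
opening: 1.002
gripper_force: 0.0
```

```bash
python3 - <<'E'
from seg import *
st=manip.get_state(); print(st['time'],st['tool_pos'],np.linalg.norm(st['force']))
s=cams.capture('scene'); t=cams.capture('top')
a0=np.radians(-28.2); u=np.array([np.cos(a0),np.sin(a0)]); v=np.array([-u[1],u[0]])
for p in (s,t):
    for z0 in (14,22,30):
        X=np.array([np.r_[np.array([514.6,-221.5])+i*45*u+j*13*v,z] for i in(-1,1) for j in(-1,1) for z in(z0+90,z0+120)])
        q=np.array([proj(p,x) for x in X]); print(z0,'row',q[:,0].min().round(1),q[:,0].max().round(1),'col',q[:,1].min().round(1),q[:,1].max().round(1))
    r,c=proj(p,[514.6,-221.5,120]); b=blob(masks(p)['y'],int(r),int(c),36)[:,0]; print('seen row',b[:,1].min(),b[:,1].max()+1,'col',b[:,0].min(),b[:,0].max()+1)
a=cv2.resize(s['frame'][100:340,140:500],(600,400),interpolation=cv2.INTER_CUBIC)
b=cv2.resize(t['frame'][190:340,400:475+0],(200,400),interpolation=cv2.INTER_CUBIC)
cv2.imwrite('pics/end.png',np.hstack([a,b])[...,::-1])
E
```

```text
11.6 [ 364.61264604 -331.84403811  307.09702633] 0.755313348752937
14 row 155.7 187.1 col 208.2 256.7
22 row 152.3 183.8 col 207.6 256.4
30 row 148.9 180.4 col 207.0 256.0
seen row 158 186 col 209 255
14 row 231.1 289.0 col 435.7 480.9
22 row 230.5 289.0 col 436.8 482.5
30 row 229.8 289.0 col 437.9 484.2
seen row 234 288 col 438 478
```

View pics/end.png

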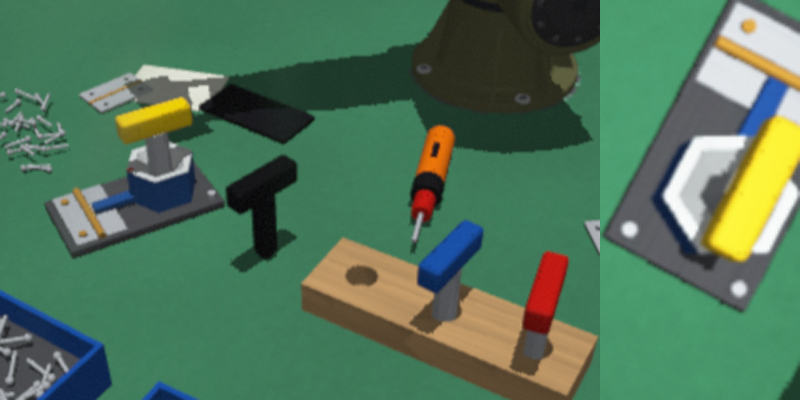

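The picture shows the yellow key upright in the jig at crop (155,140). Its silhouette matches the fully home height of 14 mm. The red and blue keys still stand in the rack, and the arm is clear.

```bash
python3 -c "
from station import manip
print(manip.close_job())"
```

```text
the job is handed in; nothing more can be done
None
```

The yellow-handled hex key now stands upright and fully home in the jig's hexagon socket. The red and blue keys still stand in the rack, the arm is clear, and I handed the job in at about 12 s.

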